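# Hold a plug home against its sprung plunger

## Robot

A 6-joint arm with a two-finger parallel gripper is mounted at the origin on the work surface. World frame = base frame: x ahead of the robot, y to its left, z up, the work surface at z = 0. Lengths are in m, angles in rad, forces in N, time in s.
With the tool pointing down it reaches from about 0.4 to 0.825 m from the base axis. Payload 7 kg.
Tool frame: the origin (TCP) lies on the centre line of the jaws, within the pads' length; the fingertips stand 22 mm ahead of it and the grasp point (between the pads) lies 3 mm ahead of it; z points along the fingers, y is the line along which they close (so a half turn about z gives the same grasp; the last joint's range is limited). The gripper opens to 88 mm and grips with 3 to 60 N. Pads are 19 mm wide; open, the fingers measure 130 mm over their backs; the gripper's body (78 mm by 193 mm) begins 47 mm behind the grasp point.
Start: joints at [-1.007, 0.359, 0.012, 0, -1.224, -0.288], TCP at [0.184, -0.649, 0.249] pointing down, gripper open.
Joint ranges: [-3.07, 3.07], [-1.43, 2.12], [-1.02, 1.25], [-3.03, 1.67], [-3.05, -0], [-3.03, 3.03]. Speed limits (rad/s): [2.39, 2.39, 3.01, 3.14, 3.14, 3.14].

## Interface

Orientations are given as [roll, pitch, yaw] about the fixed x, y, z axes, in that order (R = Rz(yaw) Ry(pitch) Rx(roll)).
In Python, from station import monitor, viewer, order gives the robot as it stands. The module is installed in compiled form; this text tells all that it offers.
- The arm moves only by the tool servo_tool, never from a script. Its argument "targets" is a list of rows, each an object with "angular": the turn, a rotation vector about the tool's x, y, z in degrees, a list of three; "xyz": the shift along the tool's x, y, z in cm, a list of three; "claw": the finger opening in cm, from 0 to 8.76. A call has 1 to 20 rows; each row shifts and turns the commanded pose from where the row before left it, along the tool's axes as they then stand; what a row does not reach is not made up. A row lasts 1/10 s, in which the tool goes at most 50 mm and 8.59 degrees, less where a joint would pass 70% of its speed; a pose out of reach is approached as far as the arm can. A call is refused whole if a number of a shift passes 5 or a number of a turn 8.59, either way. A call with a gripper value outside its range is refused whole. The fingers move at their own pace and stop on an object; "force" is the grip in N (left out, the last holds). Time passes only in rows, so rows that do not move let the fingers close. It gives the time, the measured TCP pose, the force, the opening and the grip force at its end, in the units of the state.
- monitor.get_state(): the state, without advancing time (a new reading comes with each control period).
- viewer.grab_frame(name): name is "scene" or "side" or "wrist"; returns a dict with "color" (420x560x3 uint8, blue, green, red), "fovy" (degrees; the focal length in pixels is half the picture's height over the tangent of half this angle, whatever the lens; pixels are square), "cx", "cy" (the principal point, pixels), "R" (3x3) and "t" (3): a world point X has camera coordinates R X + t. Camera axes: x right, y down, z forward; pixel columns grow to the right and rows downward; lengths in m; the calibration is good to about 2 mm. A picture is of the moment at which its call begins. There is no depth.
- order.job_done(): hands the job in; it is judged then, once.
The state is a dict: "t": time; "q": joint angles; "qd": joint speeds; "joint_efforts": joint torques, N m; "eef_pos": TCP position; "ee_rot": TCP orientation; "force": force on the tool from outside, world axes, zero at the start; "moment": the same for the moment, N m; "width": finger opening in m; "gripper_force": force on a finger pad.
Only numpy, scipy, OpenCV 4.12 (cv2) and the standard library are available. Lean on these libraries where they do the work, as an engineer would, in place of code of your own. Each camera call takes 0.05 s, during which the arm holds its last target. There are 200 camera calls.

## Task

Fold both flaps of the small carton right back, well past upright, then take out the plug with the long stem and push it, stem up, into the bore of the valve block in the machine vice, against the sprung plunger, until its collar sits hard on the steel seat ring. Finish while still gripping the plug and holding it pressed on the seat, without ramming it; leave the short plug, the can, the socket and the screwdriver where they are.

Things in the scene. Friction and masses are not known exactly. Their poses are not given: they have to be found in the camera images.
- carton: Small cardboard carton fixed to the bench, 210 (own x) x 170 (own y) x 95 mm high, walls 4 mm. Origin: centre of its underside. Inside, an insert (flat top 36 mm above the bench) has two 34 mm round pockets at own x = +45 and -45 mm, y = 0; the long plug stands in either one, the short plug in the other. Two end flaps hang folded down outside.
- flap_left (a joint): Flap hinged along the carton's +y top edge (hinge at own y = +84 mm, 96 mm above the bench), 206 mm long along x, reaching 75 mm from the hinge, 3 mm thick. Rad: 0 = level, shut; 1.57 = upright; grows as it folds outwards, to 2.95. Starts half raised, 0.80 to 1.15. Light; its stiff crease stays where left. Pushed outwards from inside, it swings open.
- flap_right (a joint): The like flap on the carton's -y top edge (hinge line at own y = -84 mm); same meaning of the values.
- plug_mid (a point): Long-stemmed steel plug, 0.3 kg, 83 mm tall, round, upright (z). From the foot: spigot 28 mm diameter, 30 mm long, 3 mm chamfer; collar 46 mm diameter, 8 mm thick; plain round stem 24 mm diameter, 45 mm long, to grip. Point: on the axis half-way up, 41.5 mm above the foot, 3.5 mm above the collar's top. At first its collar rests on the insert and this point is 47.5 mm above the bench.
- short_plug_mid (a point): The short plug in the other pocket, to be left alone: same spigot and collar, but its stem is only 18 mm long (56 mm tall in all). This point is on its axis half-way up.
- seat_top (a point): Centre of the top face of the steel seat ring (hard stop; 52 mm outside, 35 mm opening), 89 mm above the bench. Under it, in a 62 mm square aluminium valve block, the upright bore, 31 mm diameter, its chamfered mouth 4 mm below this point. The block is clamped in a low machine vice fixed to the bench, 250 (this point's x) x 100 mm, jaws 75 mm high.
- plunger (a joint): Brass sprung plunger, 24 mm diameter, in the bore; m, 0 = fully out, top 12 mm below the seat's top face; grows as pressed down, 0.018 when the plug's collar meets the seat (it could go to 0.024). Spring: 4 N to start moving, about 9.4 N at 0.018; the plug's own weight does not move it.
- can_mid (a point): Bystander: upright spray can, 58 mm diameter, 160 mm tall; point at mid-height.
- socket_mid (a point): Bystander: steel socket standing upright, 34 mm diameter, 36 mm tall; point at mid-height.
- driver_grip (a point): Bystander: screwdriver lying on the bench; point on its handle.
Things that resemble listed ones, but are neither listed nor needed, are in the scene too. Leave any brown or purple look-alike of the part that bears plug_mid alone.

How it is judged:
On the way, in this order (a step that is already met when the one before it is completed fails the run):
1. both flaps are folded back past upright (value of joint each of flap_left, flap_right above 1.9 rad), for 0.2 s.
2. the long-stemmed plug is lifted clear of the carton in the gripper (height (world z) of plug_mid above 0.125 m and contact force between the fingers and plug above 1 N), for 0.1 s.
At the end, for the whole second after the job is handed in: Long plug in the bore, upright (0.08 rad), within 5 mm of the seat axis, mid point at most 13.5 mm above the seat top (11.5 if seated), pressing the seat with over 2 N, plunger in over 16.5 mm, plug still (20 mm/s) and gripped (over 2 N); both flaps past 1.8 rad (value of joint plunger above 0.0165 m and contact force between plug and seat above 2 N and contact force between the fingers and plug above 2 N and z of plug_mid in the frame of seat_top below 0.0135 m and horizontal distance between plug_mid and seat_top below 0.005 m and angle between plug_mid's own z axis and vertical below 0.08 rad and linear speed of plug below 0.02 m/s and value of joint each of flap_left, flap_right above 1.8 rad); the arm keeps its last pose, push and grip.
It fails at once if the plug is rammed onto the seat with more than 60 N (contact force between plug and seat above 60 N).
It fails at once if the short plug is lifted or knocked out of its pocket (distance of short_plug_mid from where it was at the start of the episode above 0.02 m).
It fails at once if the can, the socket or the screwdriver is disturbed by more than 40 mm (distance of any of can_mid, socket_mid, driver_grip from where it was at the start of the episode above 0.04 m).
It also fails if it takes over 61 s, if anything falls off the work surface, if the arm or the gripper's body presses on something with over 40 N, if the wrist force passes 120 N, or if a joint passes its speed limit or range.

## Working session

There is one attempt and no reset: what is moved stays moved. The work goes in short steps, Python scripts to look and compute and a tool call to move; the robot and the scene stay as the last step left them, time stands still between calls to the robot, and variables do not carry over. Pictures are saved under pics/ and viewed, at most 10 in all, crops included, and the job is handed in when it is done.

Besides the shell and the picture viewer there is one more tool, called as name([rows], argument=value, ...), one row to a line, values as JSON. servo_tool: Moves the arm, as the interface text tells. Its arguments: {"type":"object","properties":{"targets":{"type":"array"},"force":{"type":"number"}},"required":["targets"]}

```bash
mkdir -p pics
cat > h.py <<'E'
import numpy as np, cv2, json
from station import monitor, viewer, order
def grab(n,save=None):
    f=viewer.grab_frame(n)
    f={k:(np.array(v) if k in('color','R','t') else v) for k,v in f.items()}
    if save: cv2.imwrite('pics/'+save+'.png',f['color'])
    return f
def K(f):
    F=f['color'].shape[0]/2/np.tan(np.radians(f['fovy'])/2); return F,f['cx'],f['cy']
def ray(f,u,v):
    F,cx,cy=K(f); d=f['R'].T@np.array([(u-cx)/F,(v-cy)/F,1]); return -f['R'].T@f['t'],d/np.linalg.norm(d)
def onz(f,u,v,z):
    o,d=ray(f,u,v); return o+d*(z-o[2])/d[2]
def proj(f,X):
    F,cx,cy=K(f); c=f['R']@np.array(X)+f['t']; return c[0]/c[2]*F+cx,c[1]/c[2]*F+cy
E
python3 - <<'E'
from h import *
fs=[grab(n) for n in('scene','side','wrist')]
print(monitor.get_state())
for f in fs: print(f['fovy'],f['cx'],f['cy'],(-f['R'].T@f['t']).round(3),f['R'].round(2).tolist())
for n,f in zip('abc',fs): cv2.imwrite(f'pics/{n}0.png',f['color'])
a=np.hstack([fs[0]['color'],fs[1]['color']])
E
```

```text
{'t': 0.15, 'q': array([-1.00686414e+00,  3.59205763e-01,  1.12477170e-02, -2.67537620e-04,
       -1.22413574e+00, -2.88096687e-01]), 'qd': array([ 1.63554155e-03, -9.87276271e-04,  2.69379939e-03,  1.72216124e-03,
        1.10435633e-03,  1.54575655e-05]), 'joint_efforts': array([-8.16434858e-04, -5.83276713e+01,  2.93289346e+01,  7.00118423e+00,
        8.75130150e-03, -1.49360085e-04]), 'eef_pos': array([ 0.18370731, -0.64913674,  0.24783691]), 'ee_rot': array([ 3.14027720e+00, -1.27507738e-04, -2.86584813e+00]), 'force': array([ 0.08463581, -0.60116285, -0.58912592]), 'moment': array([-0.00764368,  0.01596864,  0.04722732]), 'gripper_force': 0.0, 'width': 0.08783113728114483}
54.95508869578003 282.14429549526335 206.44482901999936 [0.997 0.564 0.74 ] [[-0.83, 0.56, -0.0], [0.41, 0.61, -0.68], [-0.38, -0.56, -0.73]]
44.95889724571503 280.68897687191 217.49714153920746 [ 0.47  -0.805  0.84 ] [[0.98, -0.19, -0.02], [-0.14, -0.63, -0.76], [0.13, 0.75, -0.65]]
71.91538191614434 282.35050963881343 206.41710382812178 [ 0.107 -0.672  0.384] [[-0.27, 0.96, 0.0], [0.92, 0.26, 0.3], [0.29, 0.08, -0.95]]
```

View pics/a0.png

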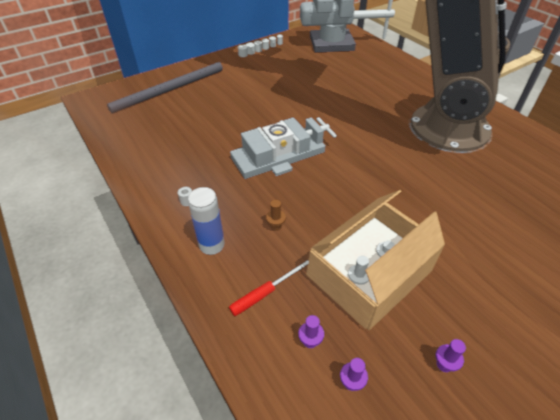

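View pics/b0.png

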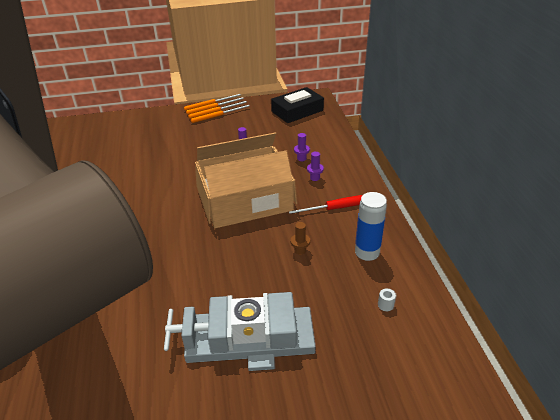

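The scene view shows the carton at about (375,260) with two plugs inside at (362,265) and (388,247), and the seat ring at (278,130). The side view has the seat ring at (248,309) and the carton at (245,185). I'll enlarge the carton from both views.

Run:
```python
from h import *
a=cv2.imread('pics/a0.png')[180:330,290:460]; b=cv2.imread('pics/b0.png')[115:245,180:310]
A=cv2.resize(a,None,fx=2.35,fy=4*.5875,interpolation=3); 
B=cv2.resize(b,None,fx=3,fy=3,interpolation=3)
H=max(A.shape[0],B.shape[0]); p=lambda x:cv2.copyMakeBorder(x,0,H-x.shape[0],0,0,0)
im=np.hstack([p(A),p(B)]); print(A.shape,im.shape); cv2.imwrite('pics/d.png',im)
f=grab('scene'); g=grab('side')
print('seat',onz(f,278,130,.089),onz(g,248,309,.089))
# gold/dark ring refine later
for n,(u,v) in dict(can=(210,247),socket=(186,202),drv=(252,298),brown=(276,222),p1=(312,338),plugA=(362,275),plugB=(387,250)).items(): print(n,onz(f,u,v,0.0).round(3),onz(f,u,v,.04).round(3))
```

```text
(352, 400, 3) (390, 790, 3)
seat [ 0.51239252 -0.1762038   0.089     ] [ 0.50968098 -0.18460626  0.089     ]
can [0.821 0.005 0.   ] [0.83  0.036 0.04 ]
socket [ 0.806 -0.156  0.   ] [ 0.816 -0.117  0.04 ]
drv [0.809 0.172 0.   ] [0.819 0.193 0.04 ]
brown [0.654 0.027 0.   ] [0.672 0.056 0.04 ]
p1 [ 0.758  0.311 -0.   ] [0.771 0.324 0.04 ]
plugA [ 0.583  0.257 -0.   ] [0.605 0.273 0.04 ]
plugB [0.491 0.238 0.   ] [0.518 0.256 0.04 ]
```

View pics/d.png

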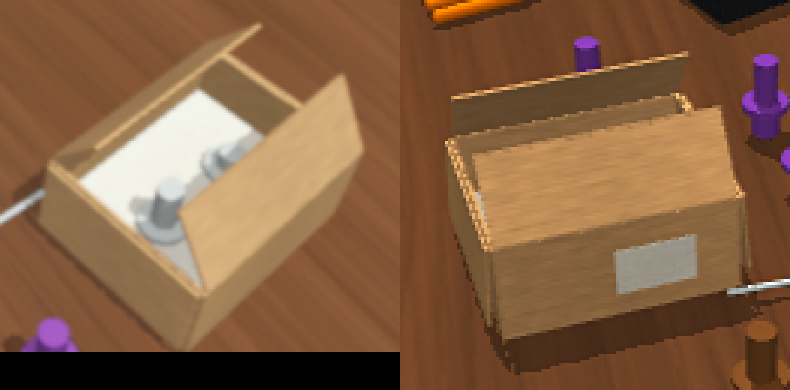

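Run:
```python
from h import *
f=grab('scene'); g=grab('side')
c=lambda x,y:(x/2.35+290,y/2.35+180)
d=lambda x,y:((x-400)/3+180,y/3+115)
for n,p,z in [('near',(205,292),.095),('left',(48,165),.095),('right',(362,150),.095),('rear',(222,55),.095),('A top',(170,188),.089),('A collar',(163,227),.044),('B collar',(222,162),.044)]:
    print(n,onz(f,*c(*p),z).round(4))
for n,p in [('fl',(490,250)),('fr',(742,193)),('bl',(448,142)),('br',(690,97))]: print(n,onz(g,*d(*p),.095).round(4))
```

```text
near [0.6547 0.3578 0.095 ]
left [0.6819 0.1955 0.095 ]
right [0.45   0.3327 0.095 ]
rear [0.4708 0.184  0.095 ]
A top [0.6088 0.268  0.089 ]
A collar [0.6144 0.275  0.044 ]
B collar [0.5234 0.2524 0.044 ]
fl [0.4678 0.1614 0.095 ]
fr [0.6786 0.1925 0.095 ]
bl [0.4447 0.3217 0.095 ]
br [0.6633 0.3456 0.095 ]
```

Carton centre is about (0.566, 0.261) with yaw about 0.13, and the long plug A is at about (0.611, 0.268). Next I move above the vice for a close look on the way.

servo_tool([
  {"xyz": [-3.7,3.0,-0.3],"angular": [0,0,0],"claw": 8.7},
  {"xyz": [-3.7,3.0,-0.3],"angular": [0,0,0],"claw": 8.7},
  {"xyz": [-3.7,3.0,-0.3],"angular": [0,0,0],"claw": 8.7},
  {"xyz": [-3.7,3.0,-0.3],"angular": [0,0,0],"claw": 8.7},
  {"xyz": [-3.7,3.0,-0.3],"angular": [0,0,0],"claw": 8.7},
  {"xyz": [-3.7,3.0,-0.3],"angular": [0,0,0],"claw": 8.7},
  {"xyz": [-3.7,3.0,-0.3],"angular": [0,0,0],"claw": 8.7},
  {"xyz": [-3.7,3.0,-0.3],"angular": [0,0,0],"claw": 8.7},
  {"xyz": [-3.7,3.0,-0.3],"angular": [0,0,0],"claw": 8.7},
  {"xyz": [-3.7,3.0,-0.3],"angular": [0,0,0],"claw": 8.7},
  {"xyz": [-3.7,3.0,-0.3],"angular": [0,0,0],"claw": 8.7},
  {"xyz": [-3.4,3.0,0],"angular": [0,0,0],"claw": 8.7},
  {"xyz": [0,0,0],"angular": [0,0,0],"claw": 8.7},
  {"xyz": [0,0,0],"angular": [0,0,0],"claw": 8.7},
])

```text
t: 1.75
eef_pos: [0.5105, -0.1819, 0.2814]
ee_rot: [3.141, -0.0, -2.863]
force: [0.2, -0.3, 0.2]
width: 0.087
gripper_force: 0.0
```

Run:
```python
from h import *
s=monitor.get_state();print(s['t'],s['eef_pos'],s['ee_rot'],s['force'])
f=grab('wrist','w1'); np.savez('w1.npz',R=f['R'],t=f['t'],color=f['color'],fovy=f['fovy'],cx=f['cx'],cy=f['cy'])
print(proj(f,[.51,-.18,.089]))
```

```text
1.75 [ 0.51048912 -0.18192773  0.28142204] [ 3.14148364e+00 -3.20565679e-04 -2.86332849e+00] [ 0.2222084  -0.26106728  0.21978656]
(np.float64(284.5086031347082), np.float64(186.83240313130514))
```

View pics/w1.png

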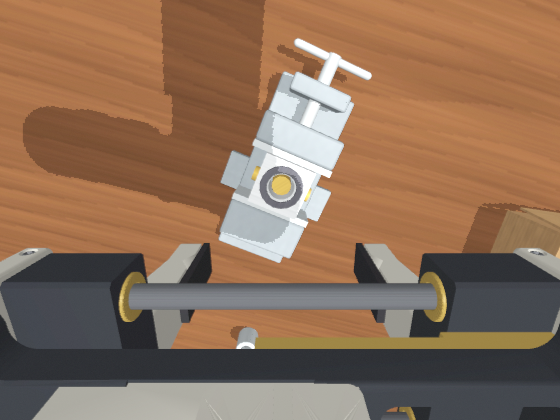

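The wrist view shows the seat ring at about (281,187), with the brass plunger inside it. I'll fit the ring and compute the leg to the carton.

Run:
```python
from h import *
z=np.load('w1.npz'); f={k:(z[k] if z[k].ndim else float(z[k])) for k in z}
im=f['color'][150:225,245:320]; g=cv2.cvtColor(im,cv2.COLOR_BGR2GRAY)
m=(g<130).astype(np.uint8)
cs,_=cv2.findContours(m,cv2.RETR_CCOMP,cv2.CHAIN_APPROX_NONE)
for c in cs:
    if len(c)>60:
        e=cv2.fitEllipse(c); u,v=e[0][0]+245,e[0][1]+150
        print(e[1],u,v,onz(f,u,v,.089))
p=np.array([.5105,-.1819]); yaw=-2.863
X=np.array([np.cos(yaw),np.sin(yaw)]);Y=np.array([np.sin(yaw),-np.cos(yaw)])
d=np.array([.566,.261])-p; print(d@X,d@Y, np.degrees(-1.44+2.863))
```

```text
(35.025840759277344, 39.243072509765625) 279.93245697021484 187.93196868896484 [ 0.5127344  -0.18477024  0.089     ]
-0.17515886619794058 0.4105606308357536 81.53189424711614
```

servo_tool([
  {"xyz": [-1.75,4.1,0],"angular": [0,0,0],"claw": 0},
  {"xyz": [-1.75,4.1,0],"angular": [0,0,0],"claw": 0},
  {"xyz": [-1.75,4.1,0],"angular": [0,0,0],"claw": 0},
  {"xyz": [-1.75,4.1,0],"angular": [0,0,0],"claw": 0},
  {"xyz": [-1.75,4.1,0],"angular": [0,0,0],"claw": 0},
  {"xyz": [-1.75,4.1,0],"angular": [0,0,0],"claw": 0},
  {"xyz": [-1.75,4.1,0],"angular": [0,0,0],"claw": 0},
  {"xyz": [-1.75,4.1,0],"angular": [0,0,0],"claw": 0},
  {"xyz": [-1.75,4.1,0],"angular": [0,0,0],"claw": 0},
  {"xyz": [-1.75,4.1,0],"angular": [0,0,0],"claw": 0},
])

```text
t: 2.8
eef_pos: [0.5672, 0.2593, 0.2819]
ee_rot: [3.141, 0.0, -2.868]
force: [0.4, -0.8, -0.3]
width: 0.0124
gripper_force: 0.0
```

servo_tool([
  {"xyz": [0,0,0],"angular": [0,0,-8.2],"claw": 0},
  {"xyz": [0,0,0],"angular": [0,0,-8.2],"claw": 0},
  {"xyz": [0,0,0],"angular": [0,0,-8.2],"claw": 0},
  {"xyz": [0,0,0],"angular": [0,0,-8.2],"claw": 0},
  {"xyz": [0,0,0],"angular": [0,0,-8.2],"claw": 0},
  {"xyz": [0,0,0],"angular": [0,0,-8.2],"claw": 0},
  {"xyz": [0,0,0],"angular": [0,0,-8.2],"claw": 0},
  {"xyz": [0,0,0],"angular": [0,0,-8.2],"claw": 0},
  {"xyz": [0,0,0],"angular": [0,0,-8.2],"claw": 0},
  {"xyz": [0,0,0],"angular": [0,0,-7.7],"claw": 0},
  {"xyz": [0,0,0],"angular": [0,0,0],"claw": 0},
  {"xyz": [0,0,0],"angular": [0,0,0],"claw": 0},
])

```text
t: 4.0
eef_pos: [0.5671, 0.258, 0.2817]
ee_rot: [-3.142, -0.0, -1.449]
force: [0.5, 0.1, 0.1]
width: 0.0007
gripper_force: 0.0
```

Run:
```python
from h import *
s=monitor.get_state();print(s['t'],s['q'],s['eef_pos'],s['ee_rot'],s['width'])
f=grab('wrist','w2'); np.savez('w2.npz',R=f['R'],t=f['t'],color=f['color'],fovy=f['fovy'],cx=f['cx'],cy=f['cy'])
print(proj(f,[.566,.261,.096]))
```

```text
4.0 [ 7.39896543e-01  2.55236235e-01 -5.88302224e-02  2.57337853e-05
 -1.25673211e+00 -6.17959357e-01] [0.56713415 0.25802271 0.28165471] [-3.14158030e+00 -2.12487647e-05 -1.44885119e+00] 0.0007149163748000933
(np.float64(284.8472741900437), np.float64(192.69546435796576))
```

View pics/w2.png

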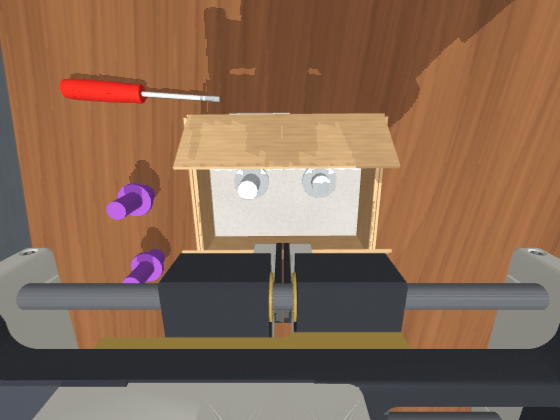

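The wrist view shows the carton square to the image, with the long plug's stem top at (248,190), the short plug at (320,183), and the -y flap half raised with its tip at row 165.

Run:
```python
from h import *
z=np.load('w2.npz'); f={k:(z[k] if z[k].ndim else float(z[k])) for k in z}
print('cam',-f['R'].T@f['t'])
for n,u,v,zz in [('long top',248,190,.089),('long collar',252,182,.044),('short collar',319,181,.044),('short top',320,183,.062),('wall -x front',388,118,.095),('wall+x front',185,118,.095),('hinge-y midrow',285,117,.095),('rim +x y250',193,250,.095),('rim -x',381,250,.095)]:
    print(n,onz(f,u,v,zz).round(4))
for q in [(.566,.261,.096),(.6106,.267,.089)]: print(proj(f,q))
yaw=.122
for c in [(0,-.084),(0,.084)]: print(.567+c[0]*np.cos(yaw)-c[1]*np.sin(yaw), .261+c[1]*np.cos(yaw))
```

```text
cam [0.57942772 0.17603999 0.41774039]
long top [0.6089 0.2649 0.089 ]
long collar [0.6087 0.2655 0.044 ]
short collar [0.5211 0.2534 0.044 ]
short top [0.5223 0.2521 0.062 ]
wall -x front [0.467  0.1661 0.095 ]
wall+x front [0.6819 0.1925 0.095 ]
hinge-y midrow [0.5762 0.1785 0.095 ]
rim +x y250 [0.6689 0.3473 0.095 ]
rim -x [0.4396 0.3191 0.095 ]
(np.float64(284.8472741900437), np.float64(192.69546435796576))
(np.float64(246.42138243722454), np.float64(191.5838617633718))
0.5772225970402539 0.17762435301748725
0.556777402959746 0.3443756469825128
```

servo_tool([
  {"xyz": [0,0,2.9],"angular": [0,0,0],"claw": 0},
  {"xyz": [0,0,2.9],"angular": [0,0,0],"claw": 0},
  {"xyz": [0,0,2.9],"angular": [0,0,0],"claw": 0},
  {"xyz": [0,0,2.9],"angular": [0,0,0],"claw": 0},
  {"xyz": [0,0,2.9],"angular": [0,0,0],"claw": 0},
  {"xyz": [0,0,0],"angular": [0,0,0],"claw": 0},
  {"xyz": [1.5,0,0],"angular": [0,0,0],"claw": 0},
  {"xyz": [1.5,0,0],"angular": [0,0,0],"claw": 0},
  {"xyz": [1.5,0,0],"angular": [0,0,0],"claw": 0},
  {"xyz": [1.5,0,0],"angular": [0,0,0],"claw": 0},
  {"xyz": [1.5,0,0],"angular": [0,0,0],"claw": 0},
  {"xyz": [1.5,0,0],"angular": [0,0,0],"claw": 0},
  {"xyz": [1.5,0,0],"angular": [0,0,0],"claw": 0},
  {"xyz": [1.0,0,0],"angular": [0,0,0],"claw": 0},
  {"xyz": [0,0,0],"angular": [0,0,0],"claw": 0},
])

```text
t: 5.55
eef_pos: [0.5814, 0.1434, 0.1365]
ee_rot: [3.141, -0.0, -1.445]
force: [-0.4, 0.9, -0.3]
width: 0.0005
gripper_force: 0.0
```

Run:
```python
from h import *
s=monitor.get_state();print(s['t'],s['eef_pos'],s['ee_rot'],s['force'])
a=grab('scene')['color'][150:350,270:500]; b=grab('side')['color'][80:280,140:370]
cv2.imwrite('pics/e1.png',cv2.resize(np.hstack([a,b]),None,fx=1.7,fy=1.7))
```

```text
5.55 [0.58143746 0.14343929 0.13649894] [ 3.14106270e+00 -4.25741567e-04 -1.44490426e+00] [-0.43204689  0.86179639 -0.31000415]
```

View pics/e1.png

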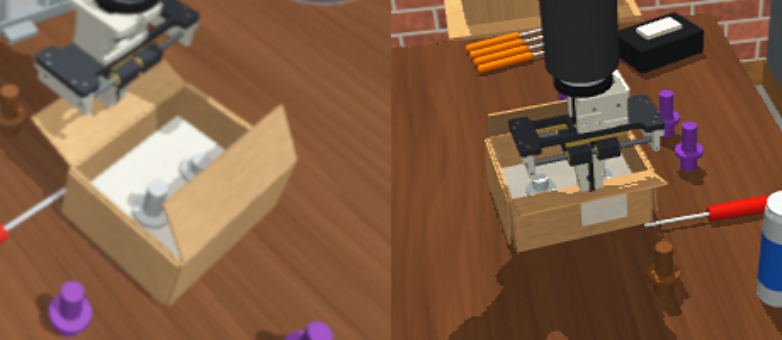

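The -y flap now leans well outwards, and the +y flap is still half raised. I push that one next.

servo_tool([
  {"xyz": [-3,0,0],"angular": [0,0,0],"claw": 0},
  {"xyz": [-3,0,0],"angular": [0,0,0],"claw": 0},
  {"xyz": [-3,0,0],"angular": [0,0,0],"claw": 0},
  {"xyz": [-2,0,0],"angular": [0,0,0],"claw": 0},
  {"xyz": [-1.5,0,0],"angular": [0,0,0],"claw": 0},
  {"xyz": [-1.5,0,0],"angular": [0,0,0],"claw": 0},
  {"xyz": [-1.5,0,0],"angular": [0,0,0],"claw": 0},
  {"xyz": [-1.5,0,0],"angular": [0,0,0],"claw": 0},
  {"xyz": [-1.5,0,0],"angular": [0,0,0],"claw": 0},
  {"xyz": [-1.5,0,0],"angular": [0,0,0],"claw": 0},
  {"xyz": [-1.5,0,0],"angular": [0,0,0],"claw": 0},
  {"xyz": [-1.5,0,0],"angular": [0,0,0],"claw": 0},
  {"xyz": [0,0,0],"angular": [0,0,0],"claw": 0},
  {"xyz": [0,0,0],"angular": [0,0,0],"claw": 0},
])

```text
t: 7.05
eef_pos: [0.552, 0.374, 0.1364]
ee_rot: [3.141, 0.0, -1.443]
force: [-0.6, 0.9, 0.2]
width: 0.0006
gripper_force: 0.0
```

servo_tool([
  {"xyz": [1,0,-2],"angular": [0,0,0],"claw": 3},
  {"xyz": [3,0,-3],"angular": [0,0,0],"claw": 6},
  {"xyz": [3,0,-3],"angular": [0,0,0],"claw": 8},
  {"xyz": [3,0,-2],"angular": [0,0,0],"claw": 8},
  {"xyz": [0.5,-4,0],"angular": [0,0,0],"claw": 8},
  {"xyz": [0,0,0],"angular": [0,0,0],"claw": 8},
  {"xyz": [0,0,0],"angular": [0,0,0],"claw": 8},
])

```text
t: 7.75
eef_pos: [0.6055, 0.2733, 0.2359]
ee_rot: [3.141, -0.0, -1.445]
force: [-0.6, 0.4, 0.1]
width: 0.0513
gripper_force: 0.0
```

Run:
```python
from h import *
s=monitor.get_state();print(s['t'],s['eef_pos'],s['ee_rot'],s['force'])
a=grab('scene')['color'][150:350,270:500]; f=grab('wrist')
np.savez('w3.npz',R=f['R'],t=f['t'],color=f['color'],fovy=f['fovy'],cx=f['cx'],cy=f['cy'])
cv2.imwrite('pics/e2.png',np.hstack([a,f['color'][60:260,100:400]])); print(proj(f,[.609,.265,.089]))
```

```text
7.75 [0.60550196 0.27333231 0.23592448] [ 3.14069285e+00 -1.18725286e-04 -1.44531168e+00] [-0.59104053  0.42707131  0.13711002]
(np.float64(281.40898665409395), np.float64(190.9958234210513))
```

View pics/e2.png

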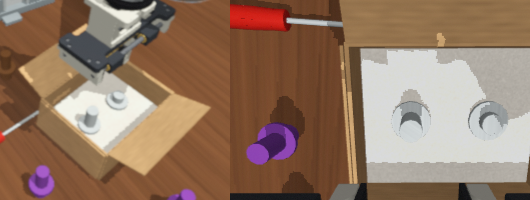

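Both flaps are folded well back. The long stem's top sits near the wrist-image prediction, at about (281,188), so I descend with a 5 cm opening and grip.

servo_tool([
  {"xyz": [0.95,-0.25,1],"angular": [0,0,0],"claw": 5},
  {"xyz": [0,0,3],"angular": [0,0,0],"claw": 5},
  {"xyz": [0,0,3],"angular": [0,0,0],"claw": 5},
  {"xyz": [0,0,3],"angular": [0,0,0],"claw": 5},
  {"xyz": [0,0,2],"angular": [0,0,0],"claw": 5},
  {"xyz": [0,0,2],"angular": [0,0,0],"claw": 5},
  {"xyz": [0,0,1.3],"angular": [0,0,0],"claw": 5},
  {"xyz": [0,0,1.0],"angular": [0,0,0],"claw": 5},
  {"xyz": [0,0,0],"angular": [0,0,0],"claw": 5},
  {"xyz": [0,0,0],"angular": [0,0,0],"claw": 5},
], force=25)

```text
t: 8.85
eef_pos: [0.6092, 0.2652, 0.074]
ee_rot: [-3.141, 0.0, -1.443]
force: [0.2, -0.4, -0.0]
width: 0.0495
gripper_force: 0.0
```

servo_tool([
  {"xyz": [0,0,0],"angular": [0,0,0],"claw": 0},
  {"xyz": [0,0,0],"angular": [0,0,0],"claw": 0},
  {"xyz": [0,0,0],"angular": [0,0,0],"claw": 0},
  {"xyz": [0,0,0],"angular": [0,0,0],"claw": 0},
  {"xyz": [0,0,0],"angular": [0,0,0],"claw": 0},
  {"xyz": [0,0,0],"angular": [0,0,0],"claw": 0},
], force=25)

```text
t: 9.45
eef_pos: [0.6089, 0.2651, 0.074]
ee_rot: [-3.141, 0.0, -1.443]
force: [-2.8, -0.7, 4.7]
width: 0.0232
gripper_force: 25.0
```

The plug is gripped (23 mm width, 25 N), so I lift and carry it over.

servo_tool([
  {"xyz": [0,0,-1],"angular": [0,0,0],"claw": 0},
  {"xyz": [0,0,-2],"angular": [0,0,0],"claw": 0},
  {"xyz": [0,0,-2.5],"angular": [0,0,0],"claw": 0},
  {"xyz": [0,0,-3],"angular": [0,0,0],"claw": 0},
  {"xyz": [0,0,-3],"angular": [0,0,0],"claw": 0},
  {"xyz": [0,0,-3],"angular": [0,0,0],"claw": 0},
  {"xyz": [0,0,-2],"angular": [0,0,0],"claw": 0},
  {"xyz": [0,0,0],"angular": [0,0,0],"claw": 0},
  {"xyz": [0,0,0],"angular": [0,0,0],"claw": 0},
])

```text
t: 10.35
eef_pos: [0.6085, 0.265, 0.2382]
ee_rot: [3.141, 0.001, -1.444]
force: [-1.1, -1.3, -3.3]
width: 0.023
gripper_force: 25.0
```

servo_tool([
  {"xyz": [1.5,0.5,0],"angular": [0,0,0],"claw": 0},
  {"xyz": [3,1.1,0],"angular": [0,0,0],"claw": 0},
  {"xyz": [4,1.4,0],"angular": [0,0,0],"claw": 0},
  {"xyz": [4,1.4,0],"angular": [0,0,0],"claw": 0},
  {"xyz": [4,1.4,0],"angular": [0,0,0],"claw": 0},
  {"xyz": [4,1.4,0],"angular": [0,0,0],"claw": 0},
  {"xyz": [4,1.4,0],"angular": [0,0,0],"claw": 0},
  {"xyz": [4,1.4,0],"angular": [0,0,0],"claw": 0},
  {"xyz": [4,1.4,0],"angular": [0,0,0],"claw": 0},
  {"xyz": [4,1.4,0],"angular": [0,0,0],"claw": 0},
  {"xyz": [3.5,1.3,0],"angular": [0,0,0],"claw": 0},
  {"xyz": [2,0.8,0],"angular": [0,0,0],"claw": 0},
  {"xyz": [1.3,0.5,0],"angular": [0,0,0],"claw": 0},
  {"xyz": [0,0,0],"angular": [0,0,0],"claw": 0},
  {"xyz": [0,0,0],"angular": [0,0,0],"claw": 0},
])

```text
t: 11.85
eef_pos: [0.5108, -0.1839, 0.2379]
ee_rot: [3.141, 0.0, -1.444]
force: [1.0, 0.8, -2.7]
width: 0.0233
gripper_force: 25.0
```

Run:
```python
from h import *
s=monitor.get_state();print(s['t'],s['eef_pos'],s['ee_rot'],s['force'],s['gripper_force'])
fs=dict(a=grab('scene'),b=grab('side'),c=grab('wrist'))
import pickle; pickle.dump(fs,open('p4.pkl','wb'))
T=s['eef_pos']; 
out=[]
for n,f in fs.items():
    u,v=proj(f,[.511,-.184,.11]); u0=int(np.clip(u-65,0,430)); v0=int(np.clip(v-75,0,270)); print(n,u0,v0,'foot pred',proj(f,[T[0],T[1],T[2]-.067]),'seat pred',proj(f,[.511,-.184,.089]))
    out.append(cv2.resize(f['color'][v0:v0+150,u0:u0+130],None,fx=2,fy=2,interpolation=3))
cv2.imwrite('pics/e3.png',np.hstack(out))
```

```text
11.85 [ 0.51083477 -0.18390658  0.23789992] [ 3.14061346e+00  3.89719242e-04 -1.44399841e+00] [ 0.97971956  0.80191831 -2.68795866] 24.99969631433487
a 211 46 foot pred (np.float64(276.5672885891958), np.float64(101.8025395927186)) seat pred (np.float64(276.8262455478726), np.float64(128.3721127059638))
b 182 226 foot pred (np.float64(245.64140401487956), np.float64(279.00493251206626)) seat pred (np.float64(248.64715237489196), np.float64(308.63937019697823))
c 219 129 foot pred (np.float64(285.8455721143029), np.float64(228.48057528168314)) seat pred (np.float64(284.7183194918487), np.float64(198.30620265232466))
```

View pics/e3.png

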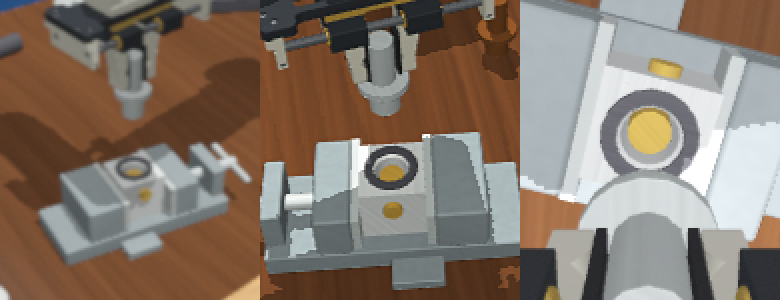

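The ring is visible in all three views: scene about (278,130), side about (247.5,309.5), wrist about (284,196). The plug hangs upright above it with its foot at (278,102) in scene and (244.5,280) in side. I'll fit the ring and the collar.

Run:
```python
from h import *
import pickle; fs=pickle.load(open('p4.pkl','rb'))
for n,(u,v),r,th in [('a',(278,130),16,95),('b',(247,309),20,95),('c',(284,196),32,110)]:
    f=fs[n]; g=cv2.cvtColor(f['color'],cv2.COLOR_BGR2GRAY)
    u0,v0=u-r,v-r; s=8
    G=cv2.resize(g[v0:v+r,u0:u+r],None,fx=s,fy=s,interpolation=cv2.INTER_CUBIC)
    cs,_=cv2.findContours((G<th).astype(np.uint8),cv2.RETR_CCOMP,cv2.CHAIN_APPROX_NONE)
    for c in sorted(cs,key=cv2.contourArea)[-3:]:
        if len(c)<50: continue
        c=cv2.convexHull(c); e=cv2.fitEllipse(c); U=(e[0][0]+.5)/s-.5+u0; V=(e[0][1]+.5)/s-.5+v0
        print(n,round(U,1),round(V,1),np.array(e[1]).round()/s,onz(f,U,V,.089).round(4))
# stem & collar columns in side/scene/wrist: row profiles
for n,rows,c0,c1 in [('a',(98,102),262,296),('b',(270,277),225,266)]:
    g=cv2.cvtColor(fs[n]['color'],cv2.COLOR_BGR2HSV)[:,:,1]
    for r in rows: print(n,r,g[r,c0:c1].tolist())
```

```text
a 277.6 129.5 [ 8.625 14.25 ] [ 0.5122 -0.1785  0.089 ]
a 277.0 119.1 [31.375 33.875] [ 0.487  -0.2193  0.089 ]
b 247.0 309.3 [14.375 19.25 ] [ 0.5078 -0.1849  0.089 ]
b 245.6 291.4 [14. 44.] [ 0.5113 -0.1404  0.089 ]
b 247.1 309.5 [21.875 26.75 ] [ 0.5078 -0.1855  0.089 ]
c 268.2 183.9 [ 7.625 19.75 ] [ 0.5295 -0.1969  0.089 ]
c 299.7 201.6 [13.375 24.125] [ 0.4953 -0.1824  0.089 ]
c 263.8 198.9 [ 9.375 19.75 ] [ 0.5322 -0.1806  0.089 ]
a 98 [151, 152, 151, 153, 151, 151, 151, 152, 143, 106, 43, 6, 10, 10, 10, 8, 8, 8, 9, 7, 26, 92, 143, 153, 155, 153, 150, 152, 154, 153, 153, 150, 156, 150]
a 102 [150, 151, 149, 153, 151, 152, 151, 153, 145, 111, 49, 6, 10, 10, 8, 8, 8, 8, 9, 7, 45, 114, 145, 151, 154, 151, 155, 153, 153, 155, 152, 156, 156, 153]
b 270 [171, 166, 167, 168, 170, 185, 11, 14, 11, 11, 9, 9, 11, 11, 9, 9, 9, 11, 9, 11, 11, 9, 11, 11, 11, 11, 11, 11, 8, 13, 22, 139, 171, 168, 172, 169, 169, 168, 167, 169, 169]
b 277 [166, 171, 168, 169, 167, 169, 168, 168, 168, 172, 177, 113, 6, 14, 10, 11, 11, 12, 10, 9, 13, 10, 10, 10, 10, 15, 16, 102, 164, 167, 171, 167, 169, 164, 166, 166, 164, 166, 170, 169, 169]
```

Run:
```python
from h import *
import pickle; fs=pickle.load(open('p4.pkl','rb'))
T=np.array([.5108,-.1839,.2379])
th=np.linspace(0,2*np.pi,73)
for n,c in [('a',277),('b',244)]:
    f=fs[n]; S=cv2.cvtColor(f['color'],cv2.COLOR_BGR2HSV)[:,:,1]
    r0={'a':95,'b':268}[n]; print(n,[int(x) for x in S[r0:r0+25,c]])
    for nm,r,z in [('foot',.011,-.067),('edge',.014,-.064)]:
        P=np.array([proj(f,T+[r*np.cos(t),r*np.sin(t),z]) for t in th]); print(nm,'lowest row pred',P[:,1].max().round(1))
f=fs['c']; g=cv2.cvtColor(f['color'],cv2.COLOR_BGR2GRAY)
print('wrist ring pred', [tuple(np.round(proj(f,[.511+.026*np.cos(t),-.184+.026*np.sin(t),.089]),1)) for t in (-1.444,-1.444+np.pi/2,-1.444-np.pi/2)])
print('col284 rows165-190',g[165:192,284].tolist()); print('row192',g[192,252:316].tolist())
```

```text
a [9, 10, 10, 8, 10, 8, 8, 8, 8, 6, 22, 103, 151, 152, 155, 151, 151, 154, 154, 156, 155, 155, 155, 152, 154]
foot lowest row pred 104.2
edge lowest row pred 103.9
b [10, 11, 11, 9, 9, 10, 9, 9, 13, 9, 11, 13, 11, 9, 11, 16, 159, 175, 172, 168, 166, 169, 169, 166, 168]
foot lowest row pred 283.6
edge lowest row pred 283.7
wrist ring pred [(np.float64(284.8), np.float64(173.3)), (np.float64(259.4), np.float64(198.3)), (np.float64(310.1), np.float64(198.3))]
col284 rows165-190 [171, 175, 220, 234, 234, 233, 232, 228, 160, 104, 115, 113, 113, 110, 110, 111, 113, 180, 136, 145, 199, 194, 195, 196, 195, 194, 192]
row192 [217, 219, 232, 234, 235, 234, 227, 168, 108, 109, 108, 110, 108, 109, 109, 128, 188, 199, 167, 161, 166, 180, 195, 193, 195, 197, 195, 192, 190, 193, 195, 192, 191, 193, 195, 195, 194, 193, 194, 195, 195, 191, 172, 159, 155, 162, 200, 173, 102, 112, 113, 112, 113, 113, 112, 138, 211, 235, 233, 233, 235, 234, 235, 235]
```

Plug and ring agree to about 1 mm, so I descend, checking the forces in stages.

servo_tool([
  {"xyz": [0.05,0,1.5],"angular": [0,0,0],"claw": 0},
  {"xyz": [0,0,2],"angular": [0,0,0],"claw": 0},
  {"xyz": [0,0,2],"angular": [0,0,0],"claw": 0},
  {"xyz": [0,0,1.5],"angular": [0,0,0],"claw": 0},
  {"xyz": [0,0,0.5],"angular": [0,0,0],"claw": 0},
  {"xyz": [0,0,0.3],"angular": [0,0,0],"claw": 0},
  {"xyz": [0,0,0.3],"angular": [0,0,0],"claw": 0},
  {"xyz": [0,0,0.3],"angular": [0,0,0],"claw": 0},
  {"xyz": [0,0,0],"angular": [0,0,0],"claw": 0},
  {"xyz": [0,0,0],"angular": [0,0,0],"claw": 0},
])

```text
t: 13.0
eef_pos: [0.5114, -0.1845, 0.1549]
ee_rot: [-3.141, -0.0, -1.443]
force: [-0.9, 0.9, -2.3]
width: 0.0236
gripper_force: 25.0
```

servo_tool([
  {"xyz": [0,0,0.2],"angular": [0,0,0],"claw": 0},
  {"xyz": [0,0,0.2],"angular": [0,0,0],"claw": 0},
  {"xyz": [0,0,0.2],"angular": [0,0,0],"claw": 0},
  {"xyz": [0,0,0.2],"angular": [0,0,0],"claw": 0},
  {"xyz": [0,0,0],"angular": [0,0,0],"claw": 0},
  {"xyz": [0,0,0],"angular": [0,0,0],"claw": 0},
])

```text
t: 13.6
eef_pos: [0.5113, -0.1845, 0.1465]
ee_rot: [3.141, -0.0, -1.443]
force: [-0.3, -0.3, -2.3]
width: 0.0235
gripper_force: 25.0
```

servo_tool([
  {"xyz": [0,0,0.2],"angular": [0,0,0],"claw": 0},
  {"xyz": [0,0,0.2],"angular": [0,0,0],"claw": 0},
  {"xyz": [0,0,0.2],"angular": [0,0,0],"claw": 0},
  {"xyz": [0,0,0.2],"angular": [0,0,0],"claw": 0},
  {"xyz": [0,0,0.2],"angular": [0,0,0],"claw": 0},
  {"xyz": [0,0,0.2],"angular": [0,0,0],"claw": 0},
  {"xyz": [0,0,0.2],"angular": [0,0,0],"claw": 0},
  {"xyz": [0,0,0.2],"angular": [0,0,0],"claw": 0},
  {"xyz": [0,0,0],"angular": [0,0,0],"claw": 0},
  {"xyz": [0,0,0],"angular": [0,0,0],"claw": 0},
], force=45)

```text
t: 14.6
eef_pos: [0.5116, -0.1845, 0.1308]
ee_rot: [-3.141, -0.0, -1.443]
force: [-0.8, -0.1, 5.3]
width: 0.0233
gripper_force: 45.0
```

servo_tool([
  {"xyz": [0,0,0.1],"angular": [0,0,0],"claw": 0},
  {"xyz": [0,0,0.1],"angular": [0,0,0],"claw": 0},
  {"xyz": [0,0,0.1],"angular": [0,0,0],"claw": 0},
  {"xyz": [0,0,0.1],"angular": [0,0,0],"claw": 0},
  {"xyz": [0,0,0],"angular": [0,0,0],"claw": 0},
  {"xyz": [0,0,0],"angular": [0,0,0],"claw": 0},
])

```text
t: 15.2
eef_pos: [0.5116, -0.1846, 0.127]
ee_rot: [-3.141, -0.0, -1.443]
force: [0.2, -0.1, 6.3]
width: 0.0229
gripper_force: 45.0
```

servo_tool([
  {"xyz": [0,0,0.05],"angular": [0,0,0],"claw": 0},
  {"xyz": [0,0,0.05],"angular": [0,0,0],"claw": 0},
  {"xyz": [0,0,0],"angular": [0,0,0],"claw": 0},
  {"xyz": [0,0,0],"angular": [0,0,0],"claw": 0},
])

```text
t: 15.6
eef_pos: [0.5116, -0.1846, 0.1269]
ee_rot: [-3.141, -0.001, -1.443]
force: [-4.1, 1.5, 14.8]
width: 0.0228
gripper_force: 45.0
```

The collar has met the hard stop, with about 8 N on the seat beyond the spring. I add a small margin and verify.

servo_tool([
  {"xyz": [0,0,0.04],"angular": [0,0,0],"claw": 0},
  {"xyz": [0,0,0],"angular": [0,0,0],"claw": 0},
  {"xyz": [0,0,0],"angular": [0,0,0],"claw": 0},
  {"xyz": [0,0,0],"angular": [0,0,0],"claw": 0},
  {"xyz": [0,0,0],"angular": [0,0,0],"claw": 0},
  {"xyz": [0,0,0],"angular": [0,0,0],"claw": 0},
])

```text
t: 16.2
eef_pos: [0.5116, -0.1846, 0.1269]
ee_rot: [-3.14, -0.001, -1.443]
force: [-5.2, 3.1, 17.5]
width: 0.0231
gripper_force: 45.0
```

Run:
```python
from h import *
a=grab('scene'); b=grab('side')
o=[cv2.resize(a['color'][80:180,215:345],None,fx=2,fy=2),cv2.resize(b['color'][240:340,180:310],None,fx=2,fy=2),a['color'][150:350,270:500]]
cv2.imwrite('pics/e4.png',np.hstack(o)); print(monitor.get_state()['force'])
```

```text
[-5.99997067  3.0753471  18.52465773]
```

View pics/e4.png

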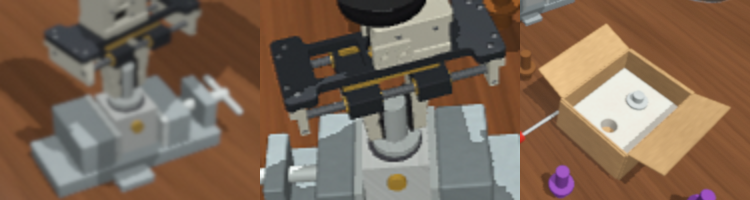

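The collar sits on the ring, the plug is upright and gripped, both flaps are folded back and the short plug is still in its pocket. I hand the job in.

```bash
python3 -c "
from station import order
print(order.job_done())"
```

```text
the job is handed in; nothing more can be done
None
```

The job is handed in at about 16 s of the 61 s allowed: both flaps are folded back, and the long plug is gripped and pressed on the seat ring with roughly 11 N beyond the plunger spring, estimated from the wrist force; the system returned no verdict.

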